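Flip the status paddles of the finished test nests

TASK

Each of the three test stands has a part in its round nest and a stiff hinged status paddle that lies over to one side. The battery pack and the fan have finished their test: push the paddles of these two stands right over the hinge, so that each lies fully down on the opposite side with its other face up. Push lightly with the fingertips, without gripping anything; leave the heat sink's paddle as it is and the three parts where they lie.

Things in the scene. Friction and masses are not known exactly. Their poses are not given: they have to be found in the camera images.
- stand_a: fixed aluminium test stand. Origin on the worktop under the middle of the hinge, z up; its x axis is the hinge direction and points, roughly away from the robot, to a round nest plate (100 mm across, 8 mm high, centred 100 mm along x). Base plate 90x70 mm, 8 mm high. Its paddle starts lying to the stand's +y side and flips over to -y
- paddle_a (a joint): paddle of stand_a, rad: 0 = lying level on its start side (+y), 1.57 = upright, 3.14 = lying level on the other side (-y), other face up. Stops at 0 and 3.14; starts between 0 and 0.2. The hinge is stiff (about 0.05 N m, 1 to 3 N at the fingertip): the paddle stays at any angle where it is left
- tip_a (a point): middle of the free end of stand_a's paddle, moving with it. White plastic plate, 5 mm thick, 56 mm wide, free end 78 mm from the hinge line, marked with a disc (face up at the start), a bar on its other face. A straight thumb tail in the same plane, 34 mm wide, sticks out 42 mm beyond the hinge; pressed down, it swings freely down between the cheeks and raises the paddle
- pivot_a (a point): middle of the hinge line of stand_a, 70 mm above the worktop. The 10 mm pin runs between two upright grey cheeks at x = +-34 mm of the stand (6 mm thick, 26 mm wide, up to 83 mm high, 62 mm free between them)
- nest_a (a point): centre of the top of the round nest plate of stand_a, 8 mm above the worktop; one of the three parts lies here
- stand_b: fixed aluminium test stand. Origin on the worktop under the middle of the hinge, z up; its x axis is the hinge direction and points, roughly away from the robot, to a round nest plate (100 mm across, 8 mm high, centred 100 mm along x). Base plate 90x70 mm, 8 mm high. Its paddle starts lying to the stand's -y side and flips over to +y
- paddle_b (a joint): paddle of stand_b, rad: 0 = lying level on its start side (-y), 1.57 = upright, 3.14 = lying level on the other side (+y), other face up. Stops at 0 and 3.14; starts between 0 and 0.2. The hinge is stiff (about 0.05 N m, 1 to 3 N at the fingertip): the paddle stays at any angle where it is left
- tip_b (a point): middle of the free end of stand_b's paddle, moving with it. White plastic plate, 5 mm thick, 56 mm wide, free end 78 mm from the hinge line, marked with a disc (face up at the start), a bar on its other face. A straight thumb tail in the same plane, 34 mm wide, sticks out 42 mm beyond the hinge; pressed down, it swings freely down between the cheeks and raises the paddle
- pivot_b (a point): middle of the hinge line of stand_b, 70 mm above the worktop. The 10 mm pin runs between two upright grey cheeks at x = +-34 mm of the stand (6 mm thick, 26 mm wide, up to 83 mm high, 62 mm free between them)
- nest_b (a point): centre of the top of the round nest plate of stand_b, 8 mm above the worktop; one of the three parts lies here
- stand_c: fixed aluminium test stand. Origin on the worktop under the middle of the hinge, z up; its x axis is the hinge direction and points, roughly away from the robot, to a round nest plate (100 mm across, 8 mm high, centred 100 mm along x). Base plate 90x70 mm, 8 mm high. Its paddle starts lying to the stand's +y side and flips over to -y
- paddle_c (a joint): paddle of stand_c, rad: 0 = lying level on its start side (+y), 1.57 = upright, 3.14 = lying level on the other side (-y), other face up. Stops at 0 and 3.14; starts between 0 and 0.2. The hinge is stiff (about 0.05 N m, 1 to 3 N at the fingertip): the paddle stays at any angle where it is left
- tip_c (a point): middle of the free end of stand_c's paddle, moving with it. White plastic plate, 5 mm thick, 56 mm wide, free end 78 mm from the hinge line, marked with a disc (face up at the start), a bar on its other face. A straight thumb tail in the same plane, 34 mm wide, sticks out 42 mm beyond the hinge; pressed down, it swings freely down between the cheeks and raises the paddle
- pivot_c (a point): middle of the hinge line of stand_c, 70 mm above the worktop. The 10 mm pin runs between two upright grey cheeks at x = +-34 mm of the stand (6 mm thick, 26 mm wide, up to 83 mm high, 62 mm free between them)
- nest_c (a point): centre of the top of the round nest plate of stand_c, 8 mm above the worktop; one of the three parts lies here
- battery_pack: black battery block, 45x69x17 mm, lying loose in one of the nests; origin at the centre of its underside
- fan_40: black square fan, 40x40x20 mm, lying loose in one of the nests; origin at the centre of its underside
- heat_sink: bare metal heat sink with upright fins, 40x40x22 mm, lying loose in one of the nests; origin at the centre of its underside
Mind the look-alikes: they are no part of the job. There is more than one size of the heat_sink; the job needs the middle-sized.

How it is judged:
By the outcome, as a careful person would: the job done as asked, in the order asked, and still so for the second after the job is handed in, with the robot touching nothing.
It also fails if it takes over 56 s, if anything falls off the work surface, if the arm or the gripper's body presses on something with over 40 N, if the wrist force passes 120 N, or if a joint passes its speed limit or range.

ROBOT

A 6-joint arm with a two-finger parallel gripper is mounted at the origin on a cart in front of the work surface, level with it; the furniture and walls round the work are solid. World frame = base frame: x ahead of the robot, y to its left, z up, the work surface at z = 0. Lengths are in m, angles in degrees, forces in N, time in s.
With the tool pointing down it reaches from about 0.35 to 0.875 m from the base axis. Payload 4.2 kg.
Tool frame: the origin (TCP) lies on the centre line of the jaws, within the pads' length; the fingertips stand 25 mm ahead of it and the grasp point (between the pads) lies 6 mm ahead of it; z points along the fingers, y is the line along which they close (so a half turn about z gives the same grasp; the last joint's range is limited). The gripper opens to 87 mm and grips with 3 to 60 N. Pads are 19 mm wide; open, the fingers measure 117 mm over their backs; the gripper's body (75 mm by 190 mm) begins 51 mm behind the grasp point.
Start: joints at [90.161, 22.042, 0.453, 0, -68.411, -14.817], TCP at [0.158, 0.605, 0.248] pointing down, gripper open.
Joint ranges: [-179.83, 179.83], [-69.29, 118.12], [-61.27, 80.66], [-181.25, 117.63], [-171.15, -9.14], [-177.46, 177.46]. Speed limits (degrees/s): [159.86, 159.86, 180, 180, 180, 180].

INTERFACE

Orientations are given as a 3x3 rotation matrix whose columns are the frame's x, y, z axes.
In Python, from station import r gives the robot as it stands.
- The arm moves only by the tool move_arm, never from a script. Its argument "series" is a list of rows, each an object with "grip": the opening, from 0 (shut) to 1 (fully open); "xyz": the shift along the tool's x, y, z in mm, a list of three; "angular": the turn, a rotation vector about the tool's x, y, z in rad, a list of three. A call has 1 to 10 rows; each row is the pose to reach, as a shift and turn from the pose commanded when the call began, along the tool's axes at that moment; what a row does not reach only later rows make up. A row lasts 1/10 s, in which the tool goes at most 50 mm and 8.59 degrees, less where a joint would pass 70% of its speed; a pose out of reach is approached as far as the arm can. A call with a gripper value outside its range is refused whole. The fingers move at their own pace and stop on an object; the grip force is fixed at half the most. Time passes only in rows, so rows that repeat a pose let the fingers close. It gives the time, the measured TCP pose, the force, the opening and the grip force at its end, in the units of the state.
- r.sense(): the state, without advancing time (a new reading comes with each control period).
- r.capture(name): name is "scene" or "top" or "wrist"; returns a dict with "img" (420x560x3 uint8, red, green, blue), "camera_matrix" (3x3 intrinsics, pixels), "rvec" (rotation vector, rad) and "tvec" (3), from world to camera coordinates, as OpenCV has them; the wrist camera has in their place "hand_eye" (4x4, takes a point from camera to tool coordinates, whose origin is the TCP and whose axes are the flange's). Camera axes: x right, y down, z forward; pixel columns grow to the right and rows downward; lengths in m; the calibration is good to about 2 mm. A picture is of the moment at which its call begins: read the wrist's pose just before it. There is no depth.
- r.finish_job(): hands the job in; it is judged then, once.
The state is a dict: "time_s": time; "joints": joint angles; "joint_velocities": joint speeds; "effort": joint torques, N m; "tcp_pos": TCP position; "ee_rot": TCP orientation; "wrist_force": force on the tool from outside, world axes, zero at the start; "moment": the same for the moment, N m; "gripper_width": opening from 0.0 (shut) to 1.0 (fully open); "gripper_force": force on a finger pad.
Only numpy, scipy, OpenCV 4.12 (cv2) and the standard library are available. Lean on these libraries where they do the work, as an engineer would, in place of code of your own. Each camera call takes 0.05 s, during which the arm holds its last target. There are 200 camera calls.

## Working session

There is one attempt and no reset: what is moved stays moved. The work goes in short steps, Python scripts to look and compute and a tool call to move; the robot and the scene stay as the last step left them, time stands still between calls to the robot, and variables do not carry over. Pictures are saved under pics/ and viewed, at most 10 in all, crops included, and the job is handed in when it is done.

Besides the shell and the picture viewer there is one more tool, called after "Emit:" as name([rows], argument=value, ...), one row to a line, values as JSON. move_arm: Moves the arm, as the interface text tells. Its arguments: {"type":"object","properties":{"series":{"type":"array"}},"required":["series"]}

```bash
mkdir -p pics; python3 - <<'E'
from station import r
import cv2,pickle
s=r.sense();print(s)
d={}
for n in("scene","top"):
    c=r.capture(n);d[n]=c;print(n,c["camera_matrix"],c["rvec"],c["tvec"])
    cv2.imwrite(f"pics/{n}0.png",cv2.resize(c["img"][:,:,::-1],(784,588),interpolation=cv2.INTER_CUBIC))
pickle.dump(d,open("c0.pkl","wb"))
E
```

```text
{'time_s': 0.0, 'joints': array([ 9.01598826e+01,  2.20907689e+01,  3.80314956e-01, -2.97244528e-02,
       -6.84109681e+01, -1.48176771e+01]), 'joint_velocities': array([ 0.02434273,  0.02178621,  0.01250437, -0.04678679,  0.02399672,
       -0.02424088]), 'effort': array([ 3.14760082e-04, -3.90665352e+01,  1.87407929e+01,  4.21967581e+00,
        1.09537400e-02, -1.99088918e-04]), 'tcp_pos': array([0.15797898, 0.60414047, 0.24646122]), 'ee_rot': array([[ 9.67405983e-01, -2.53230008e-01, -4.76479515e-04],
       [-2.53230445e-01, -9.67403662e-01, -2.12050394e-03],
       [ 7.60272026e-05,  2.17204732e-03, -9.99997638e-01]]), 'wrist_force': array([ 0.29781818, -0.45434528,  0.00915283]), 'moment': array([ 0.03967308,  0.05675304, -0.03644873]), 'gripper_force': 0.0, 'gripper_width': 1.0003839998321775}
scene [[500.93631706   0.         285.08825349]
 [  0.         500.93631706 206.89471135]
 [  0.           0.           1.        ]] [ 2.2410017  -0.83959835  0.32552859] [-0.41894104  0.34250739  0.79507704]
top [[465.75376615   0.         283.08581444]
 [  0.         465.75376615 211.18790177]
 [  0.           0.           1.        ]] [ 2.15855375 -2.1810978   0.1278783 ] [0.02193828 0.61287435 1.25714465]
```

View pics/top0.png

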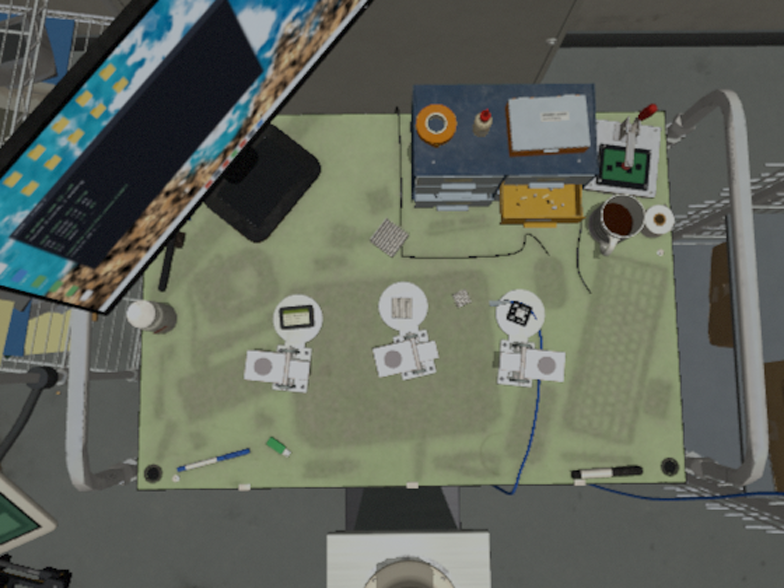

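View pics/scene0.png

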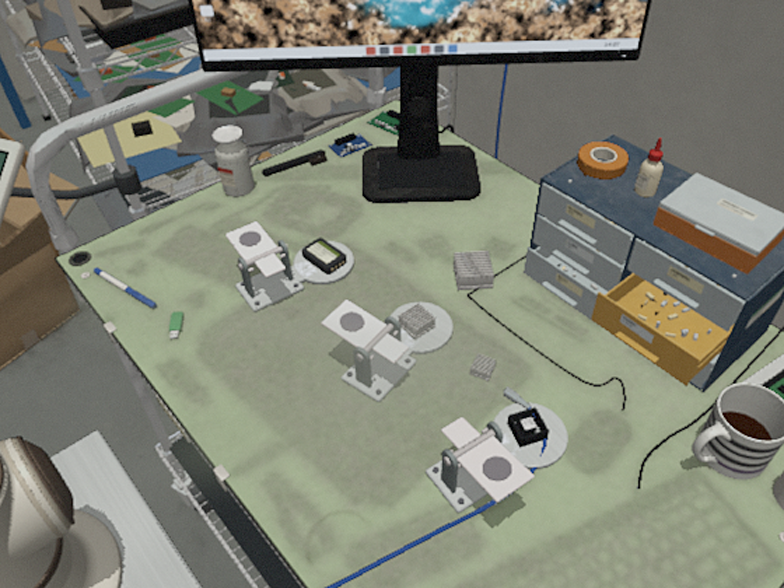

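Left stand: the battery is in its nest (298,318) and the paddle lies to the left. Middle stand: the heat sink (402,306), which is the middle size of the three. Right stand: the fan (519,313) and the paddle lies to the right. I'll flip the left one first, then the right one. Next I fit the stand poses with a model overlay.

```bash
cat > h.py <<'E'
import numpy as np,cv2,pickle
def proj(c,P): return cv2.projectPoints(np.float64(P).reshape(-1,3),np.float64(c["rvec"]),np.float64(c["tvec"]),c["camera_matrix"],None)[0].reshape(-1,2)
def back(c,uv,z):
    R=cv2.Rodrigues(np.float64(c["rvec"]))[0];t=np.float64(c["tvec"]).ravel()
    d=R.T@np.linalg.solve(c["camera_matrix"],[*uv,1]);o=-R.T@t
    return o+d*(z-o[2])/d[2]
def world(p,L):
    x,y,a=p;L=np.float64(L);c,s=np.cos(a),np.sin(a)
    return np.c_[x+c*L[:,0]-s*L[:,1],y+s*L[:,0]+c*L[:,1],L[:,2]]
t=np.linspace(0,2*np.pi,60)
nest=np.c_[.1+.05*np.cos(t),.05*np.sin(t),0*t+.008]
def paddle(side,q,w=.028,r0=0,r1=.078,o=.0025):
    L=[(-w,r0),(-w,r1),(w,r1),(w,r0)]
    return [(x,side*(r*np.cos(q)-o*np.sin(q)),.07+r*np.sin(q)+o*np.cos(q)) for x,r in L]
E
python3 - <<'E'
from h import *
from scipy.optimize import least_squares
d=pickle.load(open("c0.pkl","rb"))
T,S=d["top"],d["scene"]
st={}
for n,side,nt,ns in(("L",1,(298,318),(324,261)),("M",1,(402.5,306),(419,327)),("R",-1,(519.5,313),(528,435))):
    a=back(T,np.array(nt)/1.4,.008);b=back(S,np.array(ns)/1.4,.008);print(n,a,b)
    st[n]=(a,side)
# automatic refinement: nest white mask centroid impossible; use hand marks of paddle free corners
marks={"L":dict(top=[(245,379),(246,350)],scene=[(244,257),(227,233),],),
       "M":dict(top=[(379,378),(373,348)],scene=[(324,319),(347,300)]),
       "R":dict(top=[(564,351),(564,382)],scene=[(533,477),(494,500)])}
for n,(a,side) in st.items():
    ct=np.mean(marks[n]["top"],0)/1.4; print(n,"tip z.07",back(T,ct,.08))
    def f(p):
        q=p[3];tip=world(p[:3],[(0,side*.078*np.cos(q),.07+.078*np.sin(q))])
        e=[proj(T,tip)[0]-ct, proj(S,tip)[0]-np.mean(marks[n]["scene"],0)/1.4]
        nc=world(p[:3],[(.1,0,.008)])
        e+=[proj(T,nc)[0]-np.array({"L":(298,318),"M":(402.5,306),"R":(519.5,313)}[n])/1.4]
        return np.concatenate(e)
    o=least_squares(f,[a[0]-.1,a[1],0,.1]);p=o.x;print(n,p,np.round(o.fun,1))
    for nm,c in(("top",T),("scene",S)):
        im=cv2.resize(c["img"][:,:,::-1],None,fx=4,fy=4,interpolation=cv2.INTER_CUBIC)
        def pl(P,col,cl=True):cv2.polylines(im,[np.int32(proj(c,world(p[:3],P))*4+2)],cl,col,1,cv2.LINE_AA)
        pl(nest,(0,0,255));pl(paddle(side,p[3]),(255,0,0));pl(paddle(side,p[3],.017,-.042,0),(255,0,255))
        for x in(-.037,.037):pl([(x,-.013,.083),(x,.013,.083)],(0,160,0),False)
        pl([(-.045,-.035,.008),(.045,-.035,.008),(.045,.035,.008),(-.045,.035,.008)],(0,160,255))
        m=np.int32(proj(c,world(p[:3],[(.04,side*.02,.04)]))[0]*4)
        cr=im[max(m[1]-150,0):m[1]+150,max(m[0]-133,0):m[0]+133];cv2.imwrite(f"/tmp/{n}{nm}.png",cv2.resize(cr,(266,300)))
cv2.imwrite("pics/ov.png",np.vstack([np.hstack([cv2.imread(f"/tmp/{n}{m}.png") for n in "LMR"]) for m in("top","scene")]))
E
```

```text
L [0.57266685 0.21321239 0.008     ] [0.57164283 0.21108582 0.008     ]
M [0.5947487  0.00310134 0.008     ] [ 5.92582410e-01 -5.09856481e-04  8.00000000e-03]
R [ 0.57821162 -0.23253626  0.008     ] [ 0.57405769 -0.23543383  0.008     ]
L tip z.07 [0.48051985 0.3011841  0.08      ]
L [ 0.46636848  0.23251299 -0.12652547 -0.34791412] [ 1.5  1.9  3.2 -1.9 -2.4  2.5]
M tip z.07 [0.48067433 0.05571608 0.08      ]
M [ 0.49926963 -0.02056997  0.23022373  0.14996366] [ 0.4 -0.4 -0.9  0.   0.3 -0.7]
R tip z.07 [ 0.47026319 -0.29918777  0.08      ]
R [ 0.47842557 -0.22073462 -0.12134131  0.12925341] [-0.6  0.5  0.5 -0.1  0.1  0.2]
```

View pics/ov.png

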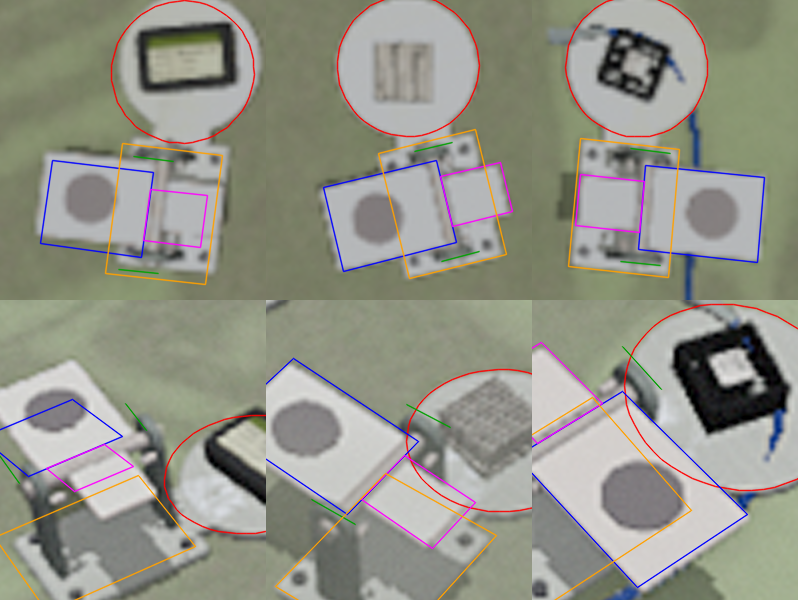

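The middle and right fits look right. For the left stand I marked the wrong free edge in the scene view, so I refit it with more marks and zoom in.

```bash
python3 - <<'E'
from h import *
from scipy.optimize import least_squares
d=pickle.load(open("c0.pkl","rb"));T,S=d["top"],d["scene"]
side={"L":1,"R":-1}
mk={"L":([(245.5,364.5),(299,318)],[(246,227),(324,261)]),"R":([(564.5,366.5),(519.5,313)],[(513.5,488),(528,435)])}
fit={}
rows=[]
for n in "LR":
    s=side[n]
    def f(p):
        q=p[3];P=world(p[:3],[(0,s*.078*np.cos(q),.07+.078*np.sin(q)),(.1,0,.008)])
        return np.r_[(proj(T,P)-np.array(mk[n][0])/1.4+.15).ravel(),(proj(S,P)-np.array(mk[n][1])/1.4+.15).ravel()]
    o=least_squares(f,[.47,s*.22,0,.1]);p=fit[n]=o.x;print(n,p,np.round(o.fun,1))
    ims=[]
    for c,k,off in((T,6,s*.03),(S,5,s*.02)):
        im=cv2.resize(c["img"][:,:,::-1],None,fx=k,fy=k,interpolation=cv2.INTER_CUBIC)
        def pl(P,col,cl=True):cv2.polylines(im,[np.int32(proj(c,world(p[:3],P))*k+k/2)],cl,col,1,cv2.LINE_AA)
        pl(nest,(0,0,255));pl(paddle(s,p[3]),(255,0,0));pl(paddle(s,p[3],.017,-.042,0),(255,0,255))
        pl([(-.045,-.035,.008),(.045,-.035,.008),(.045,.035,.008),(-.045,.035,.008)],(0,160,255))
        for x in(-.037,.037):pl([(x,-.013,.083),(x,.013,.083)],(0,160,0),False)
        m=np.int32(proj(c,world(p[:3],[(.02,s*.015,.05)]))[0]*k)
        ims.append(im[m[1]-148:m[1]+148,m[0]-198:m[0]+198])
    rows.append(np.hstack(ims))
cv2.imwrite("pics/ov2.png",np.vstack(rows))
print(T["camera_matrix"][0,0], -cv2.Rodrigues(T["rvec"])[0].T@T["tvec"])
E
```

```text
L [ 0.47399952  0.22518992 -0.14316242  0.02423749] [ 0.4 -1.6  0.3  0.  -2.   0.4  0.7 -0.1]
R [ 0.47707192 -0.22164895 -0.12057355  0.17545751] [-0.3  1.1  0.6  0.8  0.5 -0.1  0.3 -1.2]
465.75376614630375 [0.47328368 0.02809006 1.31594925]
```

View pics/ov2.png

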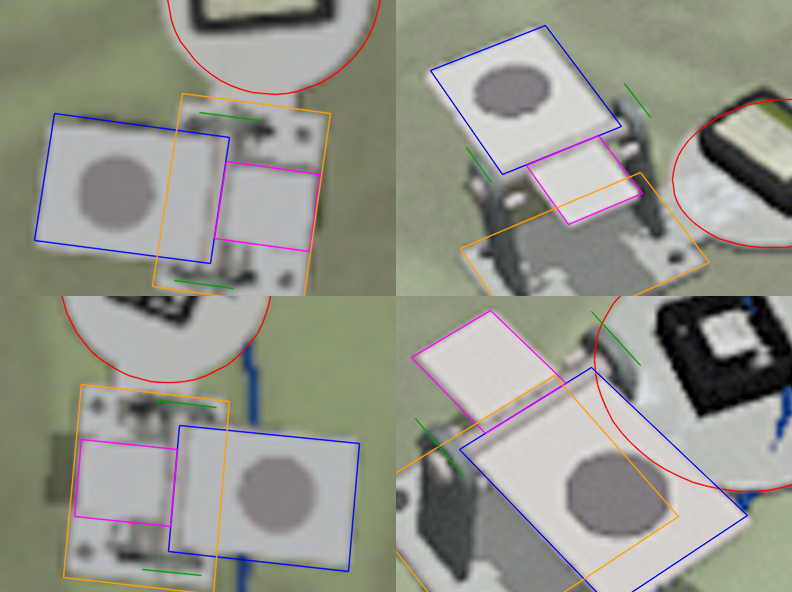

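The left pivot is at about (0.474, 0.225) with yaw about -0.12. The right pivot is at about (0.477, -0.222) with yaw about -0.09. The plan for each is to press the tail down with closed fingertips to raise the paddle, then sweep it over from its start side. I start by moving above the left tail.

Emit:
move_arm([
  {"grip": 0,"xyz": [405,316,0],"angular": [0,0,1.437]},
  {"grip": 0,"xyz": [405,316,0],"angular": [0,0,1.437]},
  {"grip": 0,"xyz": [405,316,0],"angular": [0,0,1.437]},
  {"grip": 0,"xyz": [405,316,0],"angular": [0,0,1.437]},
  {"grip": 0,"xyz": [405,316,0],"angular": [0,0,1.437]},
  {"grip": 0,"xyz": [405,316,0],"angular": [0,0,1.437]},
  {"grip": 0,"xyz": [405,316,0],"angular": [0,0,1.437]},
  {"grip": 0,"xyz": [405,316,0],"angular": [0,0,1.437]},
  {"grip": 0,"xyz": [405,316,0],"angular": [0,0,1.437]},
  {"grip": 0,"xyz": [405,316,0],"angular": [0,0,1.437]},
])

```text
time_s: 1.1
tcp_pos: [0.4623, 0.2054, 0.2475]
ee_rot: [[-0.126, -0.992, -0.0], [-0.992, 0.126, 0.0], [-0.0, 0.0, -1.0]]
wrist_force: [0.1, 0.1, -0.5]
gripper_width: 0.174
gripper_force: 0.0
```

Emit:
move_arm([
  {"grip": 0,"xyz": [6,-6,30],"angular": [0,0,0]},
  {"grip": 0,"xyz": [6,-6,60],"angular": [0,0,0]},
  {"grip": 0,"xyz": [6,-6,90],"angular": [0,0,0]},
  {"grip": 0,"xyz": [6,-6,115],"angular": [0,0,0]},
  {"grip": 0,"xyz": [6,-6,115],"angular": [0,0,0]},
  {"grip": 0,"xyz": [6,-6,115],"angular": [0,0,0]},
  {"grip": 0,"xyz": [6,-6,115],"angular": [0,0,0]},
])

```text
time_s: 1.8
tcp_pos: [0.4678, 0.2014, 0.134]
ee_rot: [[-0.121, -0.993, 0.002], [-0.993, 0.121, 0.002], [-0.002, -0.002, -1.0]]
wrist_force: [-0.0, -0.3, -0.0]
gripper_width: 0.005
gripper_force: 0.0
```

```bash
python3 - <<'E'
from station import r
import cv2,numpy as np
a=r.capture("scene")["img"][:,:,::-1];b=r.capture("top")["img"][:,:,::-1]
z=lambda i,x,y:cv2.resize(i[y:y+120,x:x+160],(400,300),interpolation=cv2.INTER_CUBIC)
cv2.imwrite("pics/l1.png",np.hstack([z(a,120,100),z(b,140,190)]))
E
```

```text
(no output)
```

View pics/l1.png

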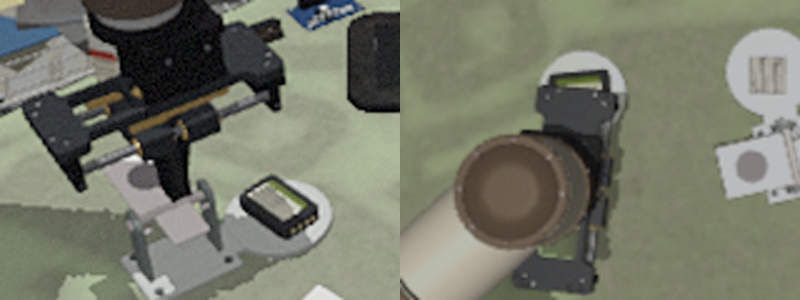

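The closed fingers are over the left stand's tail (around (178,205) in the left crop), clear of the cheeks. I press down.

Emit:
move_arm([
  {"grip": 0,"xyz": [6,0,15],"angular": [0,0,0]},
  {"grip": 0,"xyz": [6,0,28],"angular": [0,0,0]},
  {"grip": 0,"xyz": [6,0,36],"angular": [0,0,0]},
  {"grip": 0,"xyz": [6,0,43],"angular": [0,0,0]},
  {"grip": 0,"xyz": [6,0,50],"angular": [0,0,0]},
  {"grip": 0,"xyz": [6,0,50],"angular": [0,0,0]},
])

```text
time_s: 2.5
tcp_pos: [0.4663, 0.1948, 0.0822]
ee_rot: [[-0.122, -0.993, 0.0], [-0.993, 0.122, -0.0], [0.0, -0.0, -1.0]]
wrist_force: [0.5, -1.0, -0.1]
gripper_width: 0.001
gripper_force: 0.1
```

Emit:
move_arm([
  {"grip": 0,"xyz": [0,0,6],"angular": [0,0,0]},
  {"grip": 0,"xyz": [0,0,12],"angular": [0,0,0]},
  {"grip": 0,"xyz": [0,0,18],"angular": [0,0,0]},
  {"grip": 0,"xyz": [0,0,18],"angular": [0,0,0]},
])

```text
time_s: 2.9
tcp_pos: [0.4654, 0.1941, 0.0633]
ee_rot: [[-0.122, -0.993, -0.002], [-0.993, 0.122, -0.002], [0.002, 0.002, -1.0]]
wrist_force: [0.0, 0.1, -0.1]
gripper_width: 0.004
gripper_force: 0.1
```

```bash
python3 - <<'E'
from station import r
import cv2,numpy as np
print(r.sense()["tcp_pos"],r.sense()["wrist_force"])
a=r.capture("scene")["img"][:,:,::-1]
cv2.imwrite("pics/l2.png",cv2.resize(a[100:220,120:280],(640,480),interpolation=cv2.INTER_CUBIC))
E
```

```text
[0.46540891 0.19409711 0.06331899] [ 0.01323827  0.09591001 -0.07720645]
```

View pics/l2.png

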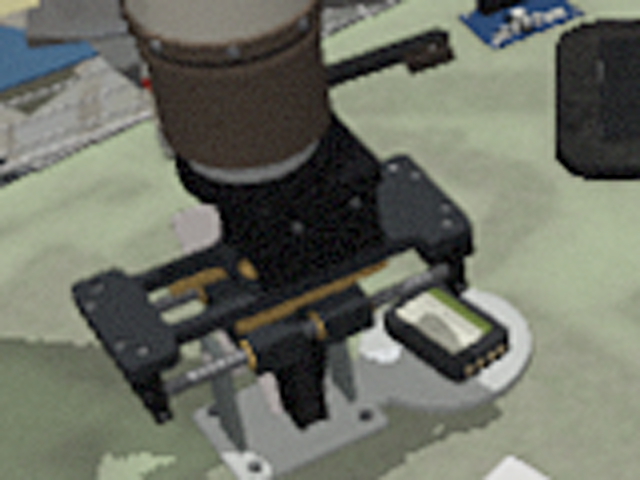

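The paddle has risen behind the gripper (white patch at (195,225)). Now I lift, cross to the start side and lower.

Emit:
move_arm([
  {"grip": 0,"xyz": [0,0,-40],"angular": [0,0,0]},
  {"grip": 0,"xyz": [0,0,-85],"angular": [0,0,0]},
  {"grip": 0,"xyz": [0,0,-130],"angular": [0,0,0]},
  {"grip": 0,"xyz": [0,0,-165],"angular": [0,0,0]},
  {"grip": 0,"xyz": [-45,0,-165],"angular": [0,0,0]},
  {"grip": 0,"xyz": [-90,0,-165],"angular": [0,0,0]},
  {"grip": 0,"xyz": [-135,0,-165],"angular": [0,0,0]},
  {"grip": 0,"xyz": [-135,0,-120],"angular": [0,0,0]},
  {"grip": 0,"xyz": [-135,0,-80],"angular": [0,0,0]},
  {"grip": 0,"xyz": [-135,0,-80],"angular": [0,0,0]},
])

```text
time_s: 3.95
tcp_pos: [0.4793, 0.3262, 0.1386]
ee_rot: [[-0.123, -0.992, -0.01], [-0.992, 0.123, -0.009], [0.01, 0.009, -1.0]]
wrist_force: [-0.8, -0.8, -0.6]
gripper_width: 0.005
gripper_force: 0.0
```

```bash
python3 - <<'E'
from station import r
import cv2,numpy as np
print(r.sense()["tcp_pos"],r.sense()["wrist_force"])
a=r.capture("scene")["img"][:,:,::-1]
cv2.imwrite("pics/l3.png",cv2.resize(a[100:220,120:280],(640,480),interpolation=cv2.INTER_CUBIC))
E
```

```text
[0.47929838 0.32619691 0.13856221] [-0.7843891  -0.81964931 -0.55247559]
```

View pics/l3.png

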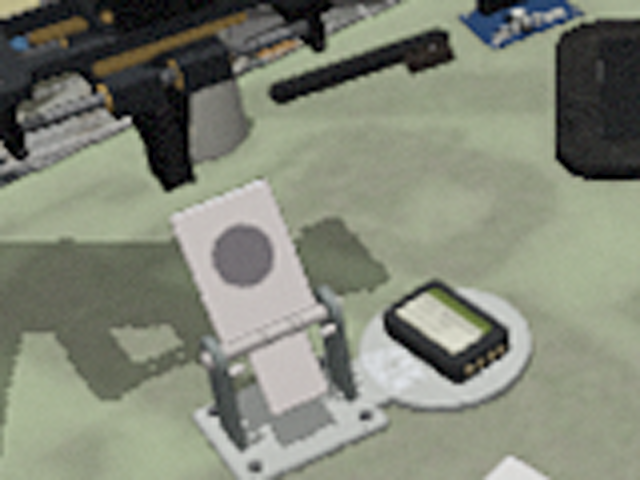

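The paddle stands at about 55° and the finger waits on its start side. I sweep it over.

Emit:
move_arm([
  {"grip": 0,"xyz": [25,0,0],"angular": [0,0,0]},
  {"grip": 0,"xyz": [45,0,0],"angular": [0,0,0]},
  {"grip": 0,"xyz": [60,0,0],"angular": [0,0,0]},
  {"grip": 0,"xyz": [75,0,0],"angular": [0,0,0]},
  {"grip": 0,"xyz": [90,0,0],"angular": [0,0,0]},
  {"grip": 0,"xyz": [105,0,0],"angular": [0,0,0]},
  {"grip": 0,"xyz": [120,0,0],"angular": [0,0,0]},
  {"grip": 0,"xyz": [135,0,3],"angular": [0,0,0]},
  {"grip": 0,"xyz": [147,0,8],"angular": [0,0,0]},
  {"grip": 0,"xyz": [147,0,8],"angular": [0,0,0]},
])

```text
time_s: 5.0
tcp_pos: [0.4636, 0.1806, 0.1355]
ee_rot: [[-0.124, -0.992, -0.003], [-0.992, 0.124, -0.002], [0.002, 0.003, -1.0]]
wrist_force: [0.1, -0.5, 0.0]
gripper_width: 0.006
gripper_force: 0.0
```

Emit:
move_arm([
  {"grip": 0,"xyz": [3,0,8],"angular": [0,0,0]},
  {"grip": 0,"xyz": [6,0,15],"angular": [0,0,0]},
  {"grip": 0,"xyz": [6,0,22],"angular": [0,0,0]},
  {"grip": 0,"xyz": [6,0,28],"angular": [0,0,0]},
  {"grip": 0,"xyz": [6,0,28],"angular": [0,0,0]},
])

```text
time_s: 5.5
tcp_pos: [0.4634, 0.1767, 0.1073]
ee_rot: [[-0.122, -0.993, -0.002], [-0.993, 0.122, -0.001], [0.002, 0.002, -1.0]]
wrist_force: [-1.2, 0.1, -0.5]
gripper_width: 0.007
gripper_force: 0.0
```

Emit:
move_arm([
  {"grip": 0,"xyz": [0,0,5],"angular": [0,0,0]},
  {"grip": 0,"xyz": [0,0,8],"angular": [0,0,0]},
  {"grip": 0,"xyz": [0,0,10],"angular": [0,0,0]},
  {"grip": 0,"xyz": [0,0,12],"angular": [0,0,0]},
  {"grip": 0,"xyz": [0,0,12],"angular": [0,0,0]},
])

```text
time_s: 6.0
tcp_pos: [0.4641, 0.1769, 0.0977]
ee_rot: [[-0.121, -0.993, 0.0], [-0.993, 0.121, -0.0], [0.0, -0.0, -1.0]]
wrist_force: [-2.4, -1.0, 8.1]
gripper_width: 0.002
gripper_force: 4.0
```

8 N upward with the fingertip at 72.7 mm, so the left paddle is at its stop. I lift off and transit to the right stand's tail.

Emit:
move_arm([
  {"grip": 0,"xyz": [0,0,-40],"angular": [0,0,0]},
  {"grip": 0,"xyz": [0,0,-85],"angular": [0,0,0]},
  {"grip": 0,"xyz": [45,-7,-125],"angular": [0,0,0]},
  {"grip": 0,"xyz": [93,-15,-125],"angular": [0,0,0]},
  {"grip": 0,"xyz": [141,-23,-125],"angular": [0,0,0]},
  {"grip": 0,"xyz": [189,-31,-125],"angular": [0,0,0]},
  {"grip": 0,"xyz": [237,-39,-125],"angular": [0,0,-0.03]},
  {"grip": 0,"xyz": [285,-47,-125],"angular": [0,0,-0.03]},
  {"grip": 0,"xyz": [333,-55,-125],"angular": [0,0,-0.03]},
  {"grip": 0,"xyz": [365,-60,-125],"angular": [0,0,-0.03]},
])

```text
time_s: 7.0
tcp_pos: [0.4787, -0.1955, 0.2215]
ee_rot: [[-0.094, -0.996, 0.0], [-0.996, 0.094, -0.0], [-0.0, -0.0, -1.0]]
wrist_force: [0.5, 1.0, 0.0]
gripper_width: 0.004
gripper_force: 0.0
```

Emit:
move_arm([
  {"grip": 0,"xyz": [0,0,0],"angular": [0,0,0]},
  {"grip": 0,"xyz": [0,0,30],"angular": [0,0,0]},
  {"grip": 0,"xyz": [0,0,60],"angular": [0,0,0]},
  {"grip": 0,"xyz": [0,0,90],"angular": [0,0,0]},
  {"grip": 0,"xyz": [0,0,90],"angular": [0,0,0]},
  {"grip": 0,"xyz": [0,0,90],"angular": [0,0,0]},
])

```text
time_s: 7.6
tcp_pos: [0.4794, -0.1925, 0.1319]
ee_rot: [[-0.091, -0.996, -0.0], [-0.996, 0.091, -0.0], [0.0, 0.0, -1.0]]
wrist_force: [0.5, -0.8, 0.3]
gripper_width: 0.005
gripper_force: 0.0
```

```bash
python3 - <<'E'
from station import r
import cv2,numpy as np
print(r.sense()["tcp_pos"],r.sense()["wrist_force"])
a=r.capture("scene")["img"][:,:,::-1]
cv2.imwrite("pics/r1.png",cv2.resize(a[120:380,130:420],(669,600),interpolation=cv2.INTER_CUBIC))
E
```

```text
[ 0.47944882 -0.19247541  0.1319355 ] [ 0.54552466 -0.80272215  0.29510311]
```

View pics/r1.png

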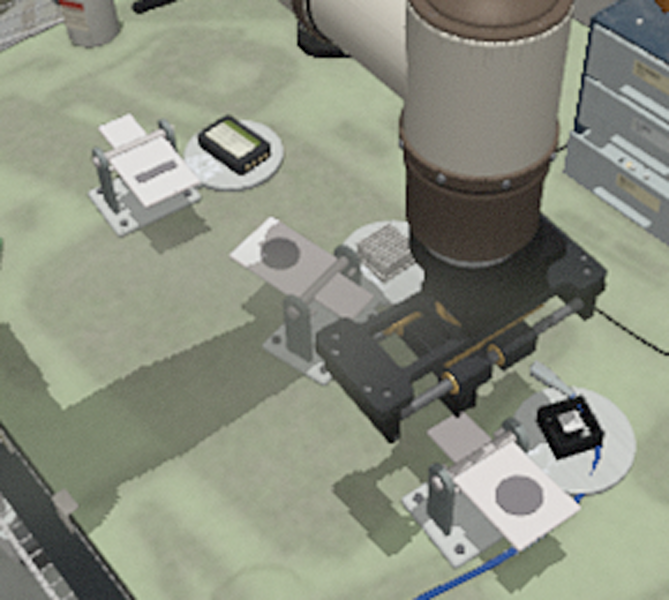

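The left paddle lies flat with its bar up, and the middle one is untouched. The finger is above the right tail (455,420). I press it down.

Emit:
move_arm([
  {"grip": 0,"xyz": [0,0,15],"angular": [0,0,0]},
  {"grip": 0,"xyz": [0,0,28],"angular": [0,0,0]},
  {"grip": 0,"xyz": [0,0,36],"angular": [0,0,0]},
  {"grip": 0,"xyz": [0,0,43],"angular": [0,0,0]},
  {"grip": 0,"xyz": [0,0,50],"angular": [0,0,0]},
  {"grip": 0,"xyz": [0,0,57],"angular": [0,0,0]},
  {"grip": 0,"xyz": [0,0,63],"angular": [0,0,0]},
  {"grip": 0,"xyz": [0,0,69],"angular": [0,0,0]},
  {"grip": 0,"xyz": [0,0,69],"angular": [0,0,0]},
])

```text
time_s: 8.55
tcp_pos: [0.4785, -0.1925, 0.0614]
ee_rot: [[-0.092, -0.996, -0.002], [-0.996, 0.092, 0.001], [-0.0, 0.002, -1.0]]
wrist_force: [1.0, 1.1, -0.5]
gripper_width: 0.004
gripper_force: 0.4
```

Emit:
move_arm([
  {"grip": 0,"xyz": [0,0,-40],"angular": [0,0,0]},
  {"grip": 0,"xyz": [0,0,-85],"angular": [0,0,0]},
  {"grip": 0,"xyz": [0,0,-130],"angular": [0,0,0]},
  {"grip": 0,"xyz": [0,0,-165],"angular": [0,0,0]},
  {"grip": 0,"xyz": [45,0,-165],"angular": [0,0,0]},
  {"grip": 0,"xyz": [90,0,-165],"angular": [0,0,0]},
  {"grip": 0,"xyz": [133,0,-165],"angular": [0,0,0]},
  {"grip": 0,"xyz": [133,0,-120],"angular": [0,0,0]},
  {"grip": 0,"xyz": [133,0,-80],"angular": [0,0,0]},
  {"grip": 0,"xyz": [133,0,-80],"angular": [0,0,0]},
])

```text
time_s: 9.55
tcp_pos: [0.4624, -0.3238, 0.1366]
ee_rot: [[-0.094, -0.995, -0.013], [-0.996, 0.094, 0.006], [-0.005, 0.013, -1.0]]
wrist_force: [-0.3, -0.5, 0.1]
gripper_width: 0.009
gripper_force: 0.0
```

```bash
python3 - <<'E'
from station import r
import cv2,numpy as np
print(r.sense()["tcp_pos"],r.sense()["wrist_force"])
a=r.capture("scene")["img"][:,:,::-1]
cv2.imwrite("pics/r2.png",cv2.resize(a[230:400,270:450],(540,510),interpolation=cv2.INTER_CUBIC))
E
```

```text
[ 0.46237268 -0.32382292  0.13658677] [-0.34901691 -0.54357746  0.05133211]
```

View pics/r2.png

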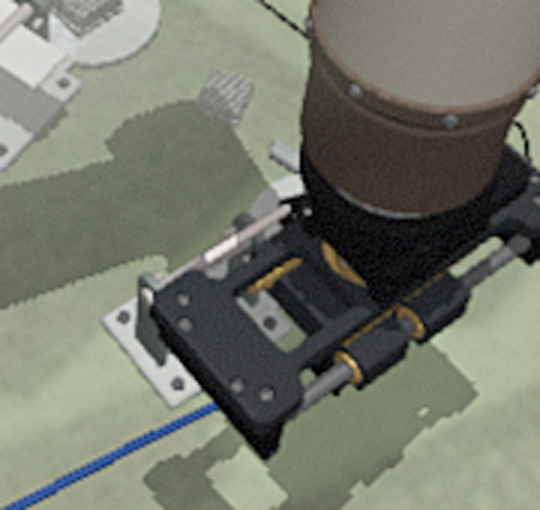

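The right paddle now stands raised (edge seen from (155,275) to (290,210)). I sweep it over towards +y.

Emit:
move_arm([
  {"grip": 0,"xyz": [-25,0,0],"angular": [0,0,0]},
  {"grip": 0,"xyz": [-45,0,0],"angular": [0,0,0]},
  {"grip": 0,"xyz": [-60,0,0],"angular": [0,0,0]},
  {"grip": 0,"xyz": [-75,0,0],"angular": [0,0,0]},
  {"grip": 0,"xyz": [-90,0,0],"angular": [0,0,0]},
  {"grip": 0,"xyz": [-105,0,0],"angular": [0,0,0]},
  {"grip": 0,"xyz": [-120,0,0],"angular": [0,0,0]},
  {"grip": 0,"xyz": [-135,0,3],"angular": [0,0,0]},
  {"grip": 0,"xyz": [-147,0,8],"angular": [0,0,0]},
  {"grip": 0,"xyz": [-147,0,8],"angular": [0,0,0]},
])

```text
time_s: 10.6
tcp_pos: [0.48, -0.1773, 0.1339]
ee_rot: [[-0.09, -0.996, -0.002], [-0.996, 0.09, 0.001], [-0.0, 0.002, -1.0]]
wrist_force: [-0.2, -0.0, 0.4]
gripper_width: 0.007
gripper_force: 0.0
```

Emit:
move_arm([
  {"grip": 0,"xyz": [-3,0,8],"angular": [0,0,0]},
  {"grip": 0,"xyz": [-6,0,15],"angular": [0,0,0]},
  {"grip": 0,"xyz": [-6,0,22],"angular": [0,0,0]},
  {"grip": 0,"xyz": [-6,0,28],"angular": [0,0,0]},
  {"grip": 0,"xyz": [-6,0,28],"angular": [0,0,0]},
])

```text
time_s: 11.1
tcp_pos: [0.4801, -0.173, 0.1053]
ee_rot: [[-0.093, -0.996, -0.003], [-0.996, 0.093, 0.0], [-0.0, 0.003, -1.0]]
wrist_force: [0.3, 0.3, 0.4]
gripper_width: 0.007
gripper_force: 0.0
```

Emit:
move_arm([
  {"grip": 0,"xyz": [0,0,4],"angular": [0,0,0]},
  {"grip": 0,"xyz": [0,0,7],"angular": [0,0,0]},
  {"grip": 0,"xyz": [0,0,10],"angular": [0,0,0]},
  {"grip": 0,"xyz": [0,0,10],"angular": [0,0,0]},
])

```text
time_s: 11.5
tcp_pos: [0.4811, -0.1729, 0.0977]
ee_rot: [[-0.091, -0.996, 0.0], [-0.996, 0.091, -0.0], [0.0, -0.0, -1.0]]
wrist_force: [-2.6, 2.2, 7.8]
gripper_width: 0.004
gripper_force: 4.2
```

At the stop, with 8 N. I lift off and move clear to check.

Emit:
move_arm([
  {"grip": 0,"xyz": [0,0,-40],"angular": [0,0,0]},
  {"grip": 0,"xyz": [0,0,-85],"angular": [0,0,0]},
  {"grip": 0,"xyz": [0,0,-130],"angular": [0,0,0]},
  {"grip": 0,"xyz": [45,0,-150],"angular": [0,0,0]},
  {"grip": 0,"xyz": [90,0,-150],"angular": [0,0,0]},
  {"grip": 0,"xyz": [135,0,-150],"angular": [0,0,0]},
  {"grip": 0,"xyz": [180,0,-150],"angular": [0,0,0]},
  {"grip": 0,"xyz": [220,0,-150],"angular": [0,0,0]},
  {"grip": 0,"xyz": [220,0,-150],"angular": [0,0,0]},
  {"grip": 0,"xyz": [220,0,-150],"angular": [0,0,0]},
])

```text
time_s: 12.5
tcp_pos: [0.46, -0.3926, 0.2456]
ee_rot: [[-0.094, -0.996, -0.001], [-0.996, 0.094, 0.001], [-0.001, 0.001, -1.0]]
wrist_force: [-0.1, 0.4, -0.2]
gripper_width: 0.006
gripper_force: 0.0
```

```bash
python3 - <<'E'
from station import r
import cv2,numpy as np
a=r.capture("scene")["img"][:,:,::-1];b=r.capture("top")["img"][:,:,::-1]
z=lambda i,x,y,w,h:cv2.resize(i[y:y+h,x:x+w],(400,450),interpolation=cv2.INTER_CUBIC)
cv2.imwrite("pics/end.png",np.hstack([z(a,140,130,260,260),z(b,160,190,260,110)]))
E
```

```text
(no output)
```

View pics/end.png

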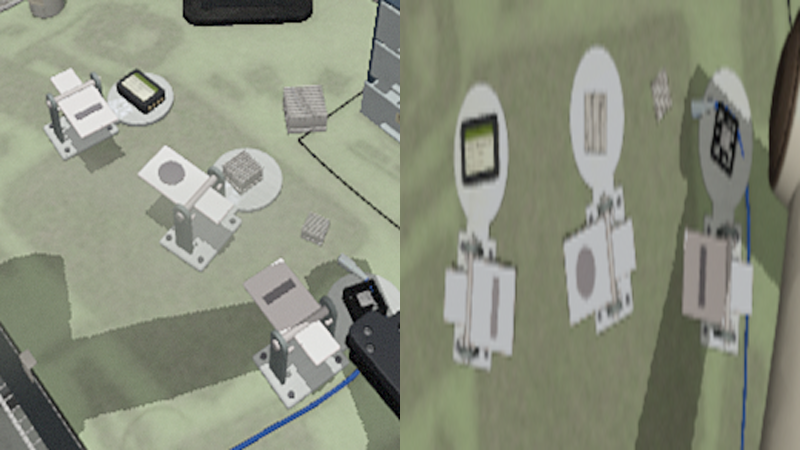

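The left and right paddles lie flipped with their bars up. The middle paddle still shows its disc, and the parts are in their nests.

```bash
python3 -c "
from station import r
print(r.finish_job())"
```

```text
the job is handed in; nothing more can be done
None
```

The battery pack's and fan's paddles now lie fully over on the opposite side with their bars up; the heat sink's paddle and the three parts were left as they were, and the job was handed in at about 12.6 s.

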